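# Set out the parts for the housing rebuild

### The job

Set out the parts for the rebuild around the grey casting and the tin of nails, which mark the front row and stay where they are: lay the bearing flat on top of the casting, centred over its bore, and stand the bolt upright on its head on the bench, in line with the casting and the tin and halfway between them. Then fill the back row, 8 cm behind the front one (centre to centre, square to the row, on the side away from the robot): the black roll of tape flat directly behind the bolt, and the spark plug lying directly behind the tin. Do not disturb the tape measure or the screwdriver.

Things in the scene. Friction and masses are not known exactly. Their poses are not given: they have to be found in the camera images.
- cast_block: grey cast housing, a block 66 (x) x 74 (y) x 47 mm high with an upright round bore of 38 mm through its middle; origin at the centre of its underside, x points away from the robot (turned by 0.05 to 0.3 rad towards -y), y is the line of the row: the tin always stands on it, 200 mm off, at +y (left) or -y (right). A landmark that stays where it is, about 0.8 kg
- tin: round open tin of nails, 77 mm across, 36 mm high; origin at the centre of its underside, axes parallel to the casting's (x away from the robot). A landmark that stays where it is, 0.6 kg
- bearing: ball bearing, a steel ring 42 mm across and 15 mm thick, lying flat; origin at the centre of its underside, z up. About 0.07 kg
- bolt: M12 hexagon bolt standing upright on its head, 69 mm tall; head 27 x 23 mm and 9 mm high at the bottom, above it the 12 mm shank; origin at the centre of its underside, z up. 0.08 kg
- tape_roll: small black roll of insulating tape, lying flat, 53 mm across, 19 mm high; origin at the centre of its underside, z up. To be handled as a solid disc; 0.05 kg
- spark_plug: old white and steel spark plug lying on its side, 66 mm long (its y axis), 21 mm thick; it lies steady (does not roll); origin at the middle of its length, at its underside. About 0.05 kg
- tape_measure: black and yellow tape measure, 71 x 82 x 33 mm, between the yellow and the red case; a bystander
- screwdriver_yel: screwdriver with a yellow and black handle, 20 x 164 x 20 mm, near the right edge of the bench; a bystander
Things that resemble listed ones, but are neither listed nor needed, are in the scene too. Leave any turquoise look-alike of the bolt alone.

How it is judged (in metres and radians):
At the end, for the whole second after the job is handed in: Bearing flat on the casting, within 8 mm of its bore. Bolt upright on the row, halfway; tape roll flat 80 mm behind it; plug lying 80 mm behind the tin: each within 15 mm (roll 20 mm along the row). Landmarks and bystanders within 20 mm of their start. All released, at rest (horizontal distance between bearing and cast_block below 0.008 m and z of bearing in the frame of cast_block between 0.042 and 0.052 m and angle between each of bearing, bolt, tape_roll's own z axis and vertical below 0.15 rad and horizontal distance between bolt and cast_block between 0.085 and 0.115 m and horizontal distance between bolt and tin between 0.085 and 0.115 m and x of bolt in the frame of cast_block between -0.015 and 0.015 m and height (world z) of each of bolt, tape_roll below 0.01 m and x of tape_roll in the frame of cast_block between 0.065 and 0.095 m and horizontal distance between tape_roll and bolt between 0.065 and 0.095 m and ((y of tape_roll in the frame of cast_block between 0.08 and 0.12 m and y of tin in the frame of cast_block between 0.15 and 0.25 m) or (y of tape_roll in the frame of cast_block between -0.12 and -0.08 m and y of tin in the frame of cast_block between -0.25 and -0.15 m)) and x of spark_plug in the frame of tin between 0.065 and 0.095 m and y of spark_plug in the frame of tin between -0.015 and 0.015 m and height (world z) of spark_plug below 0.015 m and angle between spark_plug's own y axis and vertical above 1.4 rad and linear speed of each of cast_block, tin, bolt, tape_roll, spark_plug, bearing below 0.02 m/s and distance of each of cast_block, tin, tape_measure, screwdriver_yel from where it was at the start of the episode below 0.02 m); the robot touches nothing.
It fails at once if a bystander is pushed away (30 mm) (distance of any of tape_measure, screwdriver_yel from where it was at the start of the episode above 0.03 m).
It fails at once if the casting or the tin is pushed away (30 mm) (distance of any of cast_block, tin from where it was at the start of the episode above 0.03 m).
It also fails if it takes over 104 s, if anything falls off the work surface, if the arm or the gripper's body presses on something with over 40 N, if the wrist force passes 120 N, or if a joint passes its speed limit or range.

### The arm

A 6-joint arm with a two-finger parallel gripper is mounted at the origin on the work surface; the furniture and walls round the work are solid. World frame = base frame: x ahead of the robot, y to its left, z up, the work surface at z = 0. Lengths are in mm, angles in rad, forces in N, time in s.
With the tool pointing down it reaches from about 300 to 775 mm from the base axis. Payload 14.6 kg.
Tool frame: the origin (TCP) lies on the centre line of the jaws, within the pads' length; the fingertips stand 19 mm ahead of it and the grasp point (between the pads) is the TCP (bot.tip_reach is the distance from the TCP to the fingertips, in mm); z points along the fingers, y is the line along which they close (so a half turn about z gives the same grasp; the last joint's range is limited). The gripper opens to 85 mm and grips with 20 to 120 N. Pads are 22 mm wide; open, the fingers measure 114 mm over their backs; the gripper's body (76 mm by 85 mm) begins 54 mm behind the grasp point. The pads swing forward as they close: fully open they stand 13 mm farther back than shut.
Start: joints at [-1.407, 0.3, 1.521, -0, 1.321, -0.067], TCP at [125.81, -535.408, 250.281] pointing down, gripper open.
Joint ranges: [-3.03, 3.03], [-0.79, 2.21], [0.23, 2.52], [-1.04, 4.18], [0, 3.07], [-2.55, 2.55]. Speed limits (rad/s): [2.22, 2.22, 2.57, 3.14, 3.14, 3.14].

### API

Orientations are given as a unit quaternion [w, x, y, z].
In Python, from rig import bot gives the robot as it stands. Calls block until the motion is done:
- bot.move_to(position, orientation): joint-space move of the TCP to a pose.
- bot.servo_line(position, attitude=None, speed=150, until_force=None): straight line of the TCP; attitude=None keeps the orientation; speed is the mean speed in mm/s. With until_force (N) it stops when the force on the tool has changed by that much, and returns True; else False.
- bot.move_joints(angles): joint-space move.
- bot.move_gripper(opening, grip_force=None): finger opening in mm; grip_force is the grip in N (None keeps the last); returns when the fingers have stopped.
- bot.dwell(seconds).
- bot.ik(position, orientation): joint angles nearest the present ones, or None.
- bot.read_state(): the state.
- bot.read_camera(name): name is "side" or "top"; returns a dict with "image" (384x512x3 uint8, blue, green, red), "depth" (384x512 float32, mm along the optical axis (not along the pixel's ray), 0 where there is no reading), "fovy" (degrees; the focal length in pixels is half the picture's height over the tangent of half this angle, whatever the lens; pixels are square), "cx", "cy" (the principal point, pixels), "eye" and "attitude" of the camera in the world. Camera axes: x right, y down, z forward; pixel columns grow to the right and rows downward; lengths in mm; the calibration is good to about 2 mm. A picture is of the moment at which its call begins.
A pose or a line that the arm cannot do raises bot.MotionError and nothing moves.
- bot.finish_job(): hands the job in; it is judged then, once.
The state is a dict: "clock": time; "joint_positions": joint angles; "qvel": joint speeds; "effort": joint torques, N m; "ee_pos": TCP position; "tool_rot": TCP orientation; "ft_force": force on the tool from outside, world axes, zero at the start; "moment": the same for the moment, N m; "grip_width": finger opening in mm; "grip_force": force on a finger pad.
Only numpy, scipy, OpenCV 4.12 (cv2) and the standard library are available. Lean on these libraries where they do the work, as an engineer would, in place of code of your own. Each camera call takes 0.05 s, during which the arm holds its last target. There are 200 camera calls.

## Working session

There is one attempt and no reset: what is moved stays moved. The work goes in short steps, each a Python script; the robot and the scene stay as the last script left them, time stands still between calls to the robot, and variables do not carry over. Pictures are saved under pics/ and viewed, at most 14 in all, crops included, and the job is handed in when it is done.

```bash
ls; mkdir -p pics
cat > h.py <<'E'
import numpy as np, cv2
from scipy.spatial.transform import Rotation as R
from rig import bot
def cam(n):
    c=bot.read_camera(n); c['f']=c['image'].shape[0]/2/np.tan(np.radians(c['fovy'])/2)
    q=np.array(c['attitude'],float)
    c['R']=R.from_quat(q[[1,2,3,0]]).as_matrix() if q.size==4 else q
    c['e']=np.array(c['eye'],float); return c
def cloud(c):
    d=c['depth'];v,u=np.mgrid[:d.shape[0],:d.shape[1]]
    p=np.stack([(u-c['cx'])/c['f']*d,(v-c['cy'])/c['f']*d,d],-1)
    return p@c['R'].T+c['e']
def ray(c,u,v,z):
    r=c['R']@np.array([(u-c['cx'])/c['f'],(v-c['cy'])/c['f'],1]); return c['e']+r*(z-c['e'][2])/r[2]
def down(a): # jaws close along direction angle a (world), tool z down
    y=np.array([np.cos(a),np.sin(a),0]);z=np.array([0,0,-1.]);x=np.cross(y,z)
    q=R.from_matrix(np.stack([x,y,z],1)).as_quat(); return [q[3],q[0],q[1],q[2]]
E
python3 - <<'E'
from h import *
import pickle
for n in('top','side'):
    c=cam(n); cv2.imwrite(f'pics/{n}0.png',cv2.resize(c['image'],(800,600),interpolation=cv2.INTER_CUBIC)); pickle.dump(c,open(n+'0.pkl','wb'))
    print(n,c['fovy'],c['cx'],c['cy'],c['e'],c['R'][:,2],c['R'][:,0])
E
```

```text
pics
top 52.52605005815832 255.47365453515843 185.1738647398779 [ 316.47101724 -125.57873548 1340.75202907] [ 1.18952534e-01 -6.18407040e-04 -9.92899749e-01] [ 1.13579375e-03 -9.99999067e-01  7.58900391e-04]
side 55.12027161395819 253.3330088997673 194.53660746987373 [  536.62800103 -1039.48736342   379.53724131] [-0.05092927  0.93275418 -0.35689752] [0.99761227 0.06420589 0.02544328]
```

View pics/top0.png

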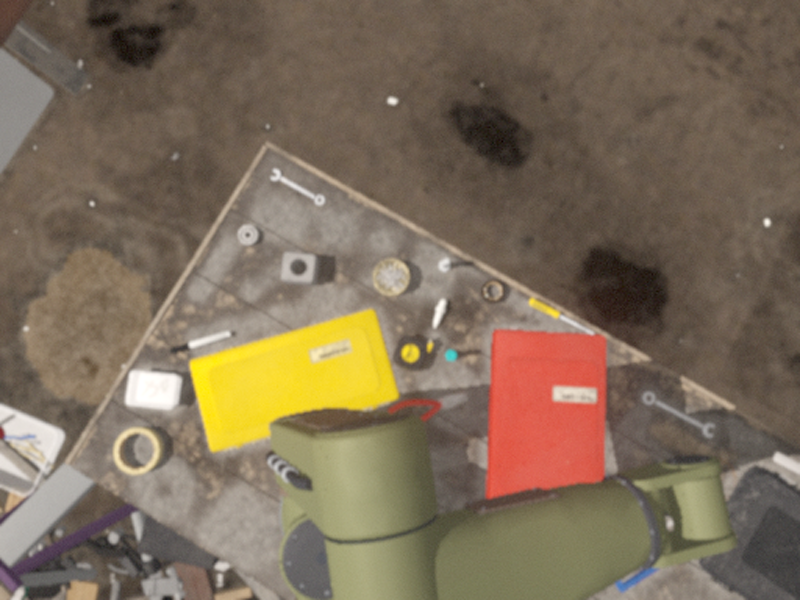

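View pics/side0.png

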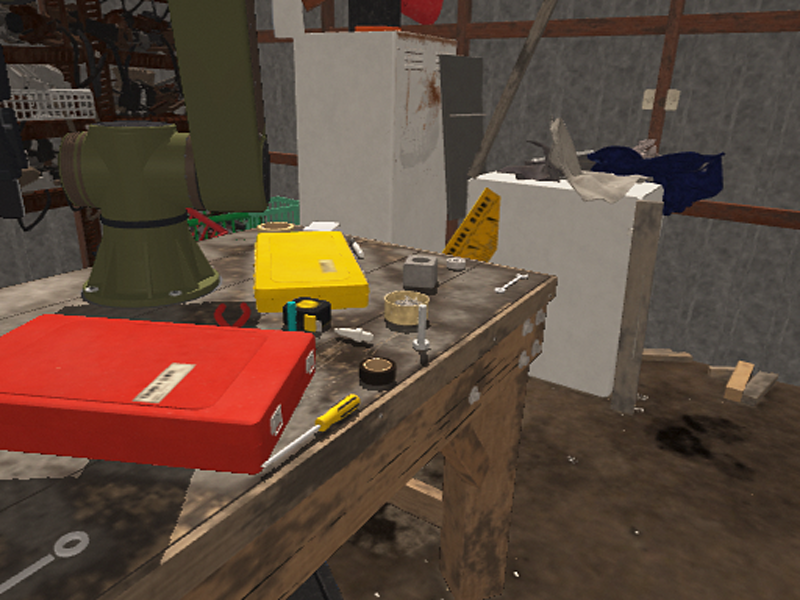

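Candidates (800x600 top view): the bearing is the ring at (248,235), while the wide tape ring at (138,451) is beige and too large. The bolt is the steel one at (445,265), and the turquoise look-alike is at (451,355). The tape roll is the black ring at (493,291), the plug is white at (439,314), the tin is at (391,276) and the casting at (300,268). I'll check these in a close crop and measure.

Run:
```python
from h import *
import pickle
for n,(u0,u1,v0,v1) in (('top',(140,350,130,240)),('side',(150,330,140,260))):
    c=pickle.load(open(n+'0.pkl','rb')); P=cloud(c); z=P[...,2]
    cv2.imwrite(f'pics/{n}crop.png',cv2.resize(c['image'][v0:v1,u0:u1],None,fx=3.8,fy=3.8,interpolation=cv2.INTER_CUBIC))
    m=((z>6)&(z<120)&(c['depth']>0)).astype(np.uint8); roi=np.zeros_like(m); roi[v0:v1,u0:u1]=1; m*=roi
    k,L,S,C=cv2.connectedComponentsWithStats(m,connectivity=4)
    bench=(np.abs(z)<15)&(roi>0); print(n,'bench z',np.median(z[bench]),np.std(z[bench]))
    for i in range(1,k):
        if S[i,4]<8: continue
        q=P[L==i]; print(S[i],C[i].round(1),'min',q.min(0).round(),'max',q.max(0).round(),'med',np.median(q,0).round())
```

```text
top bench z -0.7608822526030963 3.35034260207365
[153 145  12  12 105] [158.4 150.4] min [576. 190.   9.] max [616. 230.  22.] med [598. 211.  14.]
[180 161  24  22 387] [191.6 171.8] min [485.  54.   6.] max [555. 129.  56.] med [517.  90.  45.]
[239 166  21  15  55] [247.5 169.8] min [ 491. -138.    7.] max [539. -70.  40.] med [530. -97.  28.]
[281 166   7   8  42] [284.2 169.4] min [ 519. -236.    6.] max [ 539. -215.   70.] med [ 527. -224.   18.]
[241 169  19  21 185] [250.6 178.4] min [ 463. -139.    6.] max [531. -77.  39.] med [ 499. -111.   24.]
[308 179  16  15 114] [315.  186.3] min [ 448. -359.    6.] max [ 497. -306.   24.] med [ 472. -330.   17.]
[277 191   9  19  76] [281.1 199.6] min [ 394. -228.    7.] max [ 456. -200.   22.] med [ 427. -213.   15.]
[338 191  12  10  68] [344.1 195.2] min [ 425. -447.    7.] max [ 456. -411.   25.] med [ 442. -430.   16.]
[ 140  198  112   42 3152] [201.5 224. ] min [ 292. -112.   20.] max [429. 259.  55.] med [338.  40.  47.]
[ 314  210   36   30 1025] [331.5 225.2] min [ 293. -437.    6.] max [ 390. -322.   69.] med [ 339. -375.  
[... 508 characters left out ...]
8.  158.1] min [340. 239.   6.] max [386. 361.  16.] med [365. 286.  13.]
[258 163  22  20 390] [268.7 172.6] min [489.  48.   6.] max [556. 127.  48.] med [523.  58.  35.]
[286 165  12   6  61] [291.6 167.3] min [581. 185.   6.] max [619. 232.  17.] med [601. 199.  14.]
[246 186  29  37 613] [261.3 199. ] min [ 466. -242.    6.] max [544. -69.  70.] med [ 511. -141.   26.]
[214 210  25   8 133] [227.  213.3] min [ 394. -231.    6.] max [ 456. -202.   22.] med [ 431. -221.   14.]
[230 228  24  17 314] [241.2 235.9] min [ 450. -360.    6.] max [ 500. -305.   21.] med [ 474. -344.   16.]
[214 252  17   8  88] [223.2 256.4] min [ 434. -446.   10.] max [ 461. -416.   22.] med [ 450. -431.   19.]
```

View pics/topcrop.png

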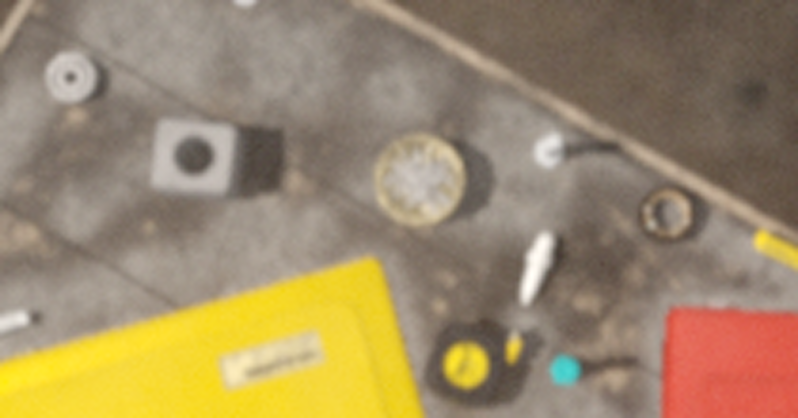

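View pics/sidecrop.png

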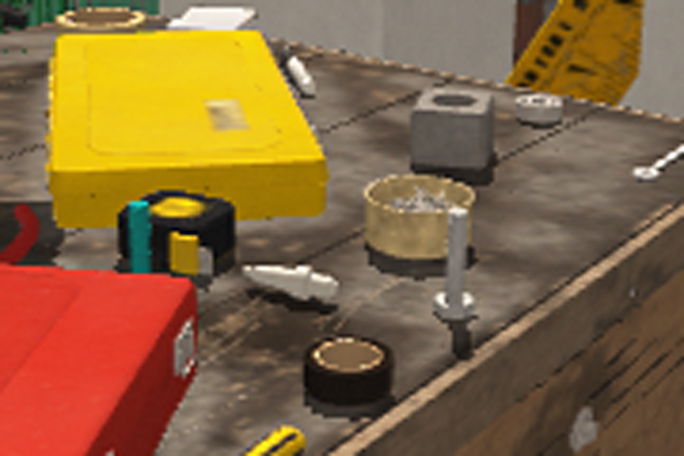

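The crops confirm the choices: bearing ring (70,77), casting bore (193,156), tin (420,180), steel bolt (548,150) with the turquoise one separate at (565,369), roll (665,213) and plug (538,268). Next I'll refine the numbers by ray casting.

```bash
cat > meas.py <<'E'
from h import *
def blob(c,mask,u,v,r):
    m=np.zeros_like(mask,np.uint8); m[v-r:v+r,u-r:u+r]=mask[v-r:v+r,u-r:u+r]
    k,L,S,C=cv2.connectedComponentsWithStats(m)
    i=1+np.argmax(S[1:,4]); cn=max(cv2.findContours((L==i).astype(np.uint8),0,1)[0],key=cv2.contourArea)
    return (L==i),C[i],S[i,4],cn
def rect(P,m):
    q=P[m][:,:2].astype(np.float32); return cv2.minAreaRect(q)
E
python3 - <<'E'
from meas import *
import pickle
print('tip',bot.tip_reach)
t=pickle.load(open('top0.pkl','rb')); s=pickle.load(open('side0.pkl','rb'))
for n,c in(('top',t),('side',s)):
    P=cloud(c); z=P[...,2]; g=cv2.cvtColor(c['image'],6); x,y=P[...,0],P[...,1]
    def box(a,b,cc,d,lo,hi): return (x>a)&(x<b)&(y>cc)&(y<d)&(z>lo)&(z<hi)
    for nm,b in dict(cast=(470,570,40,140,38,60),tin=(450,555,-150,-60,26,48),bearing=(570,630,180,240,9,25),roll=(440,510,-370,-295,12,30),plug=(385,465,-240,-190,6,30),head=(505,550,-250,-200,4,14),shank=(505,550,-250,-200,20,80)).items():
        m=box(*b)
        if m.sum()<3: print(n,nm,'few');continue
        r=rect(P,m); (cx,cy),rad=cv2.minEnclosingCircle(P[m][:,:2].astype(np.float32))
        q=P[m]; print(n,nm,m.sum(),'rect',np.round(r[0],1),np.round(r[1],1),round(r[2],1),'circ',round(cx,1),round(cy,1),round(rad,1),'mean',q.mean(0).round(1))
g=cv2.cvtColor(t['image'],6)
m,C,a,cn=blob(t,((g<75)).astype(np.uint8),191,171,6); print('bore',a,C,ray(t,*C,47).round(1))
# lit outline of casting
print(g[160:184:2,176:212:2])
print(g[165:175,282-3:290])
E
```

```text
tip 19.0
top cast 305 rect [519.9  91.7] [73.3 64.4] 84.8 circ 520.8 91.2 44.4 mean [519.3  91.   46. ]
top tin 107 rect [ 500.8 -107.1] [74.9 74.2] 59.8 circ 501.1 -107.4 38.5 mean [ 504.9 -105.    31.2]
top bearing 102 rect [595.8 210.1] [40.  40.4] 84.2 circ 597.1 211.2 21.6 mean [596.5 210.7  14.3]
top roll 103 rect [ 472.6 -330.4] [48.5 48.7] 88.2 circ 471.9 -330.7 25.3 mean [ 471.9 -330.2   17.4]
top plug 77 rect [ 424.  -211.9] [26.8 61.7] 51.1 circ 425.0 -210.7 32.8 mean [ 425.8 -214.3   15.6]
top head 30 rect [ 531.5 -220.2] [31.5 31.9] 89.8 circ 532.8 -223.4 19.3 mean [ 527.4 -222.     7.6]
top shank 20 rect [ 528.4 -225.6] [10.8  9.9] 81.2 circ 529.7 -225.5 6.2 mean [ 528.2 -225.3   56.3]
side cast 175 rect [522.5  88.2] [75.  63.4] 85.1 circ 522.1 87.4 43.7 mean [522.8  80.9  44.4]
side tin 232 rect [ 504.1 -107.8] [79.2 74.5] 74.2 circ 504.3 -108.2 40.1 mean [ 501.9 -106.7   30.7]
side bearing 51 rect [600.3 207.5] [40.7 43.5] 9.3 circ 602.2 209.4 24.8 mean [599.9 205.1  13.6]
side roll 227 rect [ 475.3 -333.4] [52.2 50.2] 70.0 circ 474.5 -332.2 27.1 mean [ 474.8 -336.2   17.2]
side plug 133 rect [ 424.5 -218.8] [16.  65.6] 73.4 circ 425.3 -216.3 32.8 mean [ 428.5 -220.4   13.9]
side head 50 rect [ 532.1 -230.3] [22.1 24.9] 19.7 circ 531.9 -229.6 13.4 mean [ 532.1 -233.2    8.6]
side shank 100 rect [ 533.2 -230.7] [12.  10.5] 19.2 circ 532.9 -229.8 6.7 mean [ 532.5 -231.1   46.5]Traceback (most recent call last):
  File "<stdin>", line 14, in <module>
  File "meas.py", line 5, in blob
    i=1+np.argmax(S[1:,4]); cn=max(cv2.findContours((L==i).astype(np.uint8),0,1)[0],key=cv2.contourArea)
        ~~~~~~~~~^^^^^^^^^
    return _wrapfunc(a, 'argmax', axis=axis, out=out, **kwds)
    return bound(*args, **kwds)
ValueError: attempt to get argmax of an empty sequence
```

```bash
cat >> h.py <<'E'
TH=0.092; CAST=np.array([521.2,90.]); TIN=np.array([502.5,-107.5])
# adopt row through the mean of both, 200 mm apart
ex=np.array([np.cos(TH),-np.sin(TH)]); ey=np.array([np.sin(TH),np.cos(TH)])
mid=(CAST+TIN)/2; CAST=mid+100*ey; TIN=mid-100*ey
YAW=np.arctan2(ey[1],ey[0])
def go(xy,z,a):
    p=[float(xy[0]),float(xy[1]),float(z)]
    best=None;q0=np.array(bot.read_state()['joint_positions'])
    for k in(-1,0,1):
        j=bot.ik(p,down(a+k*np.pi))
        if j is not None and (best is None or np.abs(np.array(j)-q0).max()<best[0]): best=(np.abs(np.array(j)-q0).max(),a+k*np.pi)
    bot.move_to(p,down(best[1]))
def ln(xy,z,**k): return bot.servo_line([float(xy[0]),float(xy[1]),float(z)],**k)
def st(t=''):
    s=bot.read_state(); print(t,'t',round(s['clock'],1),'p',np.round(s['ee_pos'],1),'w',round(s['grip_width'],1),'gf',np.round(s['grip_force'],1),'F',np.round(s['ft_force'],1))
E
python3 - <<'E'
from h import *
print(CAST,TIN,mid)
b=np.array([598.5,209.5])
bot.move_gripper(54); go(b,140,YAW); st()
ln(b,40); hit=ln(b,12,speed=25,until_force=4); st(hit)
E
```

```text
[521.03702736  90.82709841] [ 502.66297264 -108.32709841] [511.85  -8.75]
 t 3.6 p [598.8 208.8 140.1] w 54.1 gf 0.0 F [-0.6  0.4 -0.1]
True t 5.4 p [598.4 209.5  15.3] w 53.8 gf 3.6 F [-3.2  0.1  7.7]
```

Run:
```python
from h import *
b=np.array([598.5,209.5])
ln(b,19.5,speed=40); bot.move_gripper(38,40); st('grip')
ln(b,130); st('lift')
go(CAST,130,YAW); ln(CAST,76); 
c=cam('side'); cv2.imwrite('pics/s1.png',cv2.resize(c['image'][130:260,170:350],None,fx=4,fy=4,interpolation=2))
hit=ln(CAST,60,speed=15,until_force=4); st(hit)
```

```text
grip t 5.9 p [598.6 209.6  19.7] w 39.6 gf 40.5 F [-1.7  0.   4.4]
lift t 6.8 p [598.  209.3 128.8] w 39.9 gf 40.3 F [ 0.3  0.4 -0.8]
True t 8.7 p [521.   90.8  66.7] w 39.4 gf 40.9 F [-0.2  0.1  5.1]
```

View pics/s1.png

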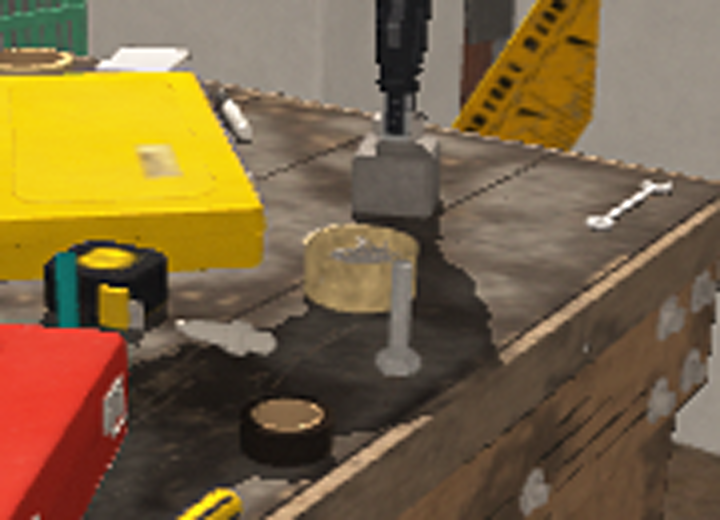

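The side crop shows the bearing held over the casting at (397,120), and contact came at the expected height. Releasing it, then the roll.

Run:
```python
from h import *
bot.move_gripper(56); ln(CAST,140); st('rel')
r=np.array([473.5,-331.5])
go(r,140,YAW); 
c=cam('top'); cv2.imwrite('pics/t2.png',cv2.resize(c['image'][130:240,140:350],None,fx=3.8,fy=3.8,interpolation=2))
P=cloud(c); x,y,z=P[...,0],P[...,1],P[...,2]
m=(abs(x-521)<50)&(abs(y-91)<50)&(z>55)&(z<75); q=P[m]
print(m.sum(),cv2.minEnclosingCircle(q[:,:2].astype(np.float32)),q.mean(0))
m=(abs(x-521)<50)&(abs(y-91)<50)&(z>38)&(z<75); print(cv2.minAreaRect(P[m][:,:2].astype(np.float32)))
c=cam('side'); cv2.imwrite('pics/s2.png',cv2.resize(c['image'][150:220,220:330],None,fx=6,fy=6,interpolation=2))
P=cloud(c); x,y,z=P[...,0],P[...,1],P[...,2]
m=(abs(x-521)<50)&(abs(y-91)<50)&(z>52)&(z<75); q=P[m]
print(m.sum(),cv2.minEnclosingCircle(q[:,:2].astype(np.float32)),q.max(0),q.min(0))
bot.move_gripper(66)
ln(r,35); hit=ln(r,12,speed=25,until_force=4); st(hit)
```

```text
rel t 9.6 p [520.7  90.8 139.2] w 56.3 gf 0.0 F [ 0.  -0.8 -0.1]
113 ((519.7562866210938, 91.0118637084961), 21.217981338500977) [519.89052914  90.6952834   60.40264932]
((519.7930297851562, 92.03472137451172), (72.7222671508789, 63.96684265136719), 85.07102966308594)
77 ((521.0823974609375, 89.01241302490234), 22.809005737304688) [541.37078841 111.54590579  63.43518166] [502.73404132  66.74133465  52.09371965]
True t 13.2 p [ 473.4 -331.4   12.5] w 65.7 gf 3.2 F [-1.3  1.5  6.5]
```

View pics/s2.png

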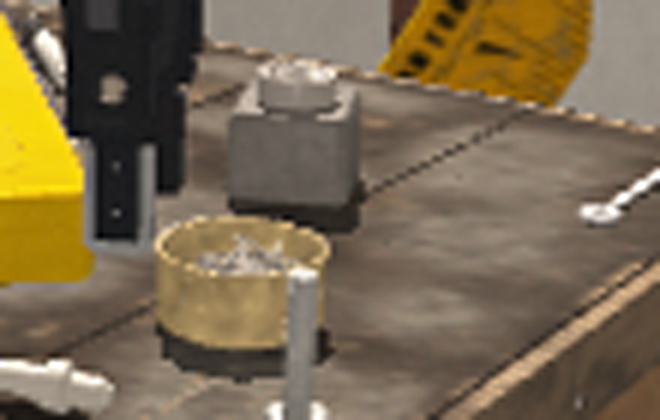

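View pics/t2.png

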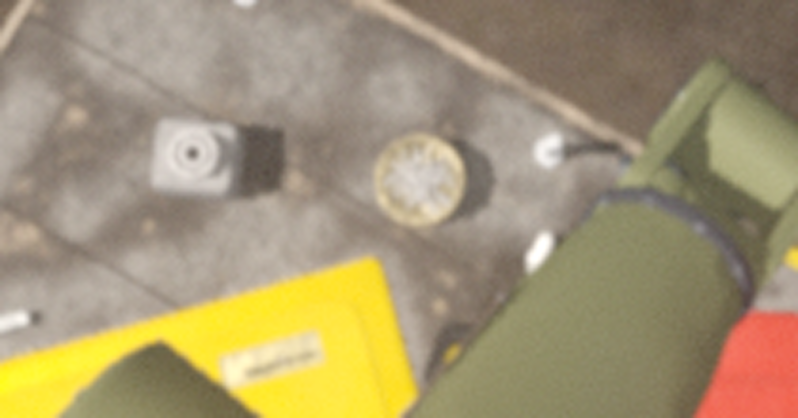

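The bearing sits flat and centred on the casting within about 1.5 mm (side crop (295,85), top crop (193,153)). Now placing the roll and gripping the plug.

Run:
```python
from h import *
r=np.array([473.5,-331.5]); g=mid+80*ex
ln(r,18.5,speed=40); bot.move_gripper(48,40); st('grip')
ln(r,150); go(g,150,YAW); ln(g,40); st('over')
hit=ln(g,15,speed=15,until_force=4); st(hit)
bot.move_gripper(68); ln(g,150); st('rel')
p=np.array([424.5,-214.]); bot.move_gripper(40)
go(p,140,-0.29+np.pi/2); ln(p,40); hit=ln(p,14,speed=25,until_force=4); st(hit)
z=bot.read_state()['ee_pos'][2]; ln(p,z+4,speed=40); bot.move_gripper(8,30); st('plug'); ln(p,140); st('lift')
c=cam('side'); cv2.imwrite('pics/s3.png',cv2.resize(c['image'][100:280,170:340],None,fx=3.3,fy=3.3,interpolation=2))
```

```text
grip t 13.8 p [ 473.5 -331.5   18.7] w 49.3 gf 41.7 F [-1.7  1.3  5.4]
over t 17.0 p [592.  -16.3  40.9] w 49.4 gf 41.4 F [-0.  -0.6 -0.5]
True t 18.3 p [591.5 -16.1  18.7] w 49.4 gf 41.9 F [-1.4  0.3  5.5]
rel t 19.7 p [591.1 -16.1 149. ] w 68.2 gf 0.0 F [ 0.1 -0.2  0.4]
True t 22.7 p [ 424.4 -214.    17.5] w 40.2 gf 4.8 F [-2.9  1.3  9.6]
plug t 23.3 p [ 424.5 -214.    21.5] w 20.1 gf 29.3 F [-0.1  0.2  1.3]
lift t 24.2 p [ 424.1 -213.8  139.1] w 20.4 gf 28.9 F [-0.1  0.1 -0.9]
```

View pics/s3.png

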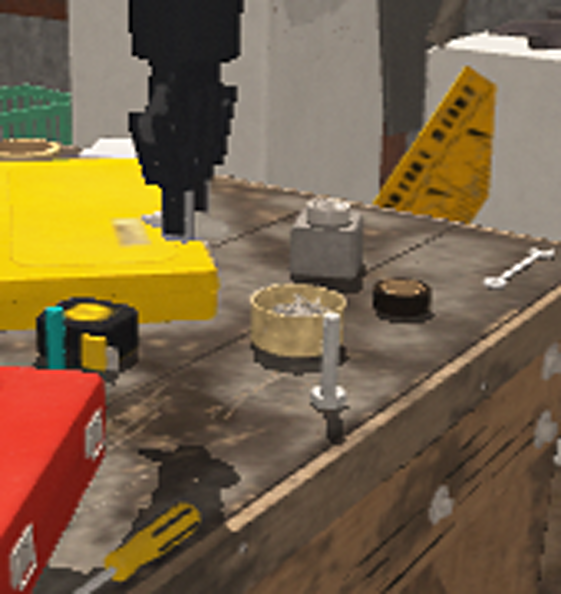

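The side crop shows the roll at (403,298) behind the row and the plug held in the gripper at (175,220). Placing the plug, then the bolt.

Run:
```python
from h import *
g=TIN+81*ex
go(g,150,-TH); ln(g,50); hit=ln(g,17,speed=15,until_force=4); st(hit)
bot.move_gripper(34); ln(g,160); st('rel')
b=np.array([530.5,-227.5])
go(b,160,-TH); ln(b,42,speed=100); st('at bolt'); bot.move_gripper(4,40); st('grip')
ln(b,150); go(mid,150,-TH); ln(mid,55); st('over'); hit=ln(mid,36,speed=15,until_force=4); st(hit)
c=cam('side'); cv2.imwrite('pics/s4.png',cv2.resize(c['image'][130:260,180:340],None,fx=4,fy=4,interpolation=2))
```

```text
True t 28.2 p [ 583.3 -115.8   21.5] w 20.5 gf 29.7 F [-1.1 -0.5  6.5]
rel t 29.6 p [ 582.9 -115.7  159. ] w 34.2 gf 0.0 F [ 0.1  0.4 -0.3]
at bolt t 31.5 p [ 530.8 -227.6   42.6] w 33.8 gf 0.0 F [0.1 1.1 0.2]
grip t 31.8 p [ 530.8 -227.6   42.6] w 10.7 gf 39.1 F [ 1.  -0.4  4.7]
over t 34.3 p [512.4  -9.1  55.7] w 11.0 gf 38.9 F [ 0.   0.4 -0.2]
True t 35.2 p [511.9  -8.7  42.5] w 10.9 gf 39.3 F [-0.2 -0.5  5.7]
```

View pics/s4.png

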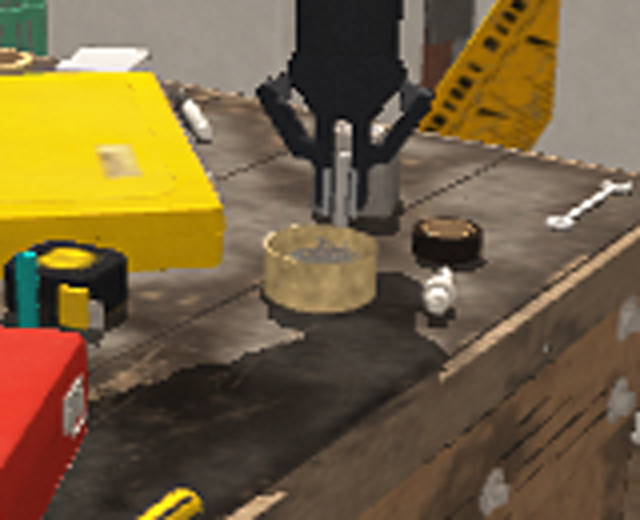

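The bolt stands upright in the jaws at (342,170), with the plug at (440,290) and the roll at (447,243) in place. Releasing and checking.

Run:
```python
from h import *
bot.move_gripper(34); ln(mid,160,speed=100); go([300,-330],250,-TH); bot.dwell(0.3); st()
for n in('top','side'):
    c=cam(n); P=cloud(c); x,y,z=P[...,0],P[...,1],P[...,2]
    rp=mid+80*ex; pp=TIN+80*ex; res={}
    for nm,(t,r,lo,hi) in dict(cast=(CAST,52,38,55),bearing=(CAST,50,54 if n=='top' else 52,75),tin=(TIN,46,26,48),bolt=(mid,30,20,80),roll=(rp,36,11,30),plug=(pp,42,5,30)).items():
        m=(np.hypot(x-t[0],y-t[1])<r)&(z>lo)&(z<hi); q=P[m][:,:2].astype(np.float32)
        if nm=='plug': m&=((x-TIN[0])*ex[0]+(y-TIN[1])*ex[1]>50); q=P[m][:,:2].astype(np.float32)
        res[nm]=np.array(cv2.minAreaRect(q)[0]); print(n,nm,m.sum(),res[nm].round(1),np.round(cv2.minAreaRect(q)[1:][0],1),round(float(z[m].max()),1))
    A=np.stack([ex,ey])
    for nm in('bearing','bolt','roll'): print(nm,(A@(res[nm]-res['cast'])).round(1))
    print('plug-tin',(A@(res['plug']-res['tin'])).round(1),'tin',(A@(res['tin']-res['cast'])).round(1))
    if n=='top':cv2.imwrite('pics/t5.png',cv2.resize(c['image'][130:240,140:350],None,fx=3.8,fy=3.8,interpolation=2))
    else: cv2.imwrite('pics/s5.png',cv2.resize(c['image'][130:260,180:340],None,fx=4,fy=4,interpolation=2))
```

```text
t 38.7 p [ 300.3 -329.7  249.9] w 34.2 gf 0.0 F [ 0.   0.9 -0.6]
top cast 271 [520.   91.8] [71.9 64.4] 54.9
top bearing 111 [520.5  90.8] [39.5 41. ] 67.2
top tin 104 [ 500.8 -106.8] [74.5 75. ] 40.1
top bolt 20 [510.3  -7.1] [11.  10.9] 70.8
top roll 101 [590.1 -16.1] [50.8 47.4] 23.0
top plug 76 [ 575.5 -119.2] [65.9 47.3] 24.5
bearing [ 0.6 -0.9]
bolt [ -0.5 -99.3]
roll [  79.7 -101. ]
plug-tin [75.5 -5.5] tin [  -0.8 -199.5]
side cast 136 [522.5  87.7] [69.7 64.3] 54.8
side bearing 77 [523.5  87.1] [41.9 40.5] 63.4
side tin 252 [ 504.  -108.3] [80.3 74. ] 37.1
side bolt 69 [513.6 -10.3] [11.7 13. ] 69.3
side roll 113 [594.  -18.6] [52.7 48. ] 20.3
side plug 67 [ 583.5 -122.1] [18.6 58.5] 21.2
bearing [ 1.1 -0.4]
bolt [  0.1 -98.4]
roll [ 81.  -99.3]
plug-tin [80.4 -6.5] tin [  -0.3 -196.8]
```

View pics/t5.png

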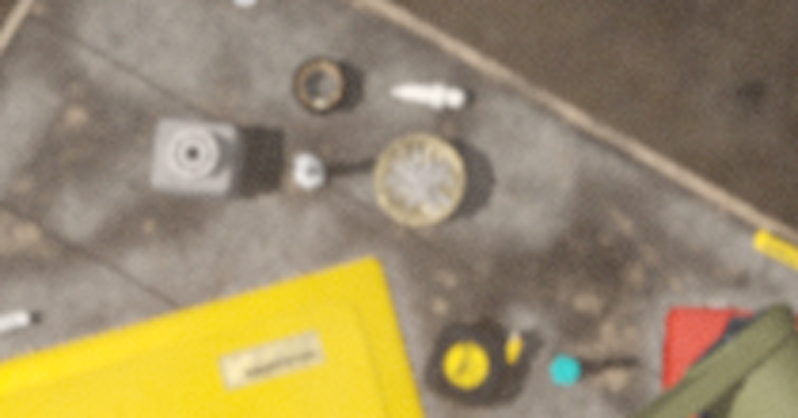

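View pics/s5.png

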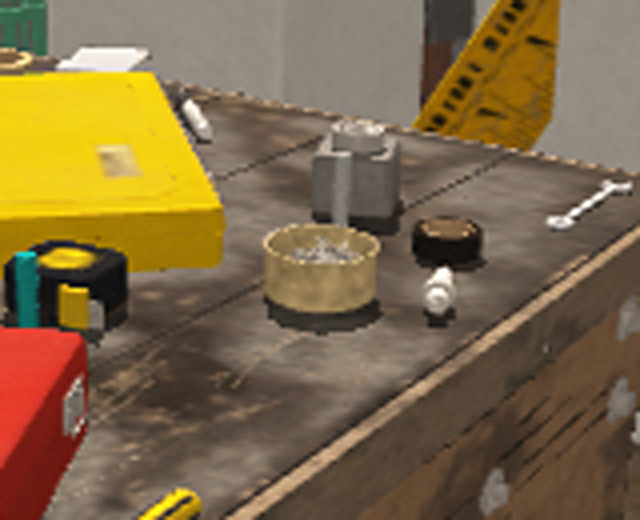

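Both views show everything in place: bearing (193,153), bolt upright (308,170), roll (320,85), plug (429,95). All are well within tolerance and the bystanders have not moved.

```bash
python3 -c "
from rig import bot
print(bot.finish_job())"
```

```text
the job is handed in; nothing more can be done
None
```

I placed all four parts and handed the job in; no verdict came back. In the last camera check the bearing, bolt and roll were within about 2 mm of target, the plug within about 7 mm, and the landmarks, tape measure and screwdriver showed no visible movement.

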